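# Load a cut piece of cheese into the sprung sampling cradle

## Task

Take the largest of the three cut pieces of cheese off the cutting board and load it into the sloping steel cradle, so that it drains and sits firm for the thermometer: its underside flat on the two narrow rails, its length up the slope between the side guides, its low end down behind the lip, and the sprung roller arm pushed back by its high end and pressing on it. Leave the two smaller pieces where they are on the board, and let go of the cheese.

Things in the scene. Friction and masses are not known exactly. Their poses are not given: they have to be found in the camera images.
- cheese_large: the largest cut piece of white fresh cheese, a plain block 118 mm long (own x) by 66 mm wide (own y) by 90 mm tall (own z), about 0.74 kg; origin at the centre of its underside; at the start it stands on the cutting board (top 9 mm above the table), turned somewhat either way. Its two ends are alike.
- bed: bed of the fixed stainless cradle, two rails inclined 25 degrees over a drip pan of 190 x 120 mm. Own x runs along the rails UP the slope, y level across, z square out of the bed. Origin midway between the rails in their top plane, 80 mm above the table, where the middle of the cheese's underside comes when seated. Rails 10 mm wide, middles at y = +-20 mm, from x = -60 to +90 mm
- lip_top (a point): top middle of the lip's inner face at the low end of the bed: bed x = -60, y = 0, z = +20 mm. The lip is an upright steel plate 56 mm wide across the bed and 4 mm thick; with its rounded bead it stands 23 mm above the rails
- guide_left (a point): inner top edge of one of four side guides, bed x = +30, y = +41, z = +14 mm. They stand in pairs at bed x = -30 and +30 mm, each 20 mm long, y = +-41 mm, leaving 82 mm between them; 14 mm high, then flared outward up to 24 mm. Nothing else but the roller arm stands above the rails
- keeper (a joint): sprung arm with a roller at the high end of the bed; hinge level across the bed at bed x = +78, z = -8 mm; rad. 0 = at rest, leaning down the slope over the rails; grows as it is pushed back up the slope (stop 0.85); about 0.40 with the cheese seated. Its spring gives 3.5 N at the roller at rest, 7 N at 0.4, 9 N at 0.7. Pushing down on it does not open it; nothing latches it
- roller_mid (a point): middle of the arm's white free-turning roller, 23 mm in diameter, 34 mm long across the bed. In the bed's frame: x = +48, z = +42 mm at rest (free gap from lip to roller 96 mm, 22 mm less than the cheese's length); x = +70, z = +50 mm with the cheese seated; x = +96, z = +48 mm at the stop
- cheese_medium: a smaller piece of cheese, 73 x 53 x 52 mm, on the board, to be left alone; origin at the centre of its underside
- cheese_flat: a flat piece of cheese, 92 x 58 x 33 mm, on the board, to be left alone; origin at the centre of its underside

How it is judged:
At the end, for the whole second after the job is handed in: The large cheese rests still on the rails (underside within 6 mm, 0.1 rad), its middle within 12 mm (10 mm downhill) of the seated point along the slope and 14 mm across, its length along the slope within 0.2 rad; the roller arm is pushed back past 0.25 rad and presses on it with over 1 N (x of cheese_large in the frame of bed between -0.01 and 0.012 m and y of cheese_large in the frame of bed between -0.014 and 0.014 m and z of cheese_large in the frame of bed between -0.006 and 0.006 m and angle between the z axis of cheese_large and the z axis of bed, either way round below 0.1 rad and angle between the x axis of cheese_large and the x axis of bed, either way round below 0.2 rad and value of joint keeper above 0.25 rad and contact force between keeper and cheese_large above 1 N and linear speed of cheese_large below 0.02 m/s); the robot touches nothing.
It fails at once if a smaller piece of cheese was shifted by more than 25 mm (distance of any of cheese_medium, cheese_flat from where it was at the start of the episode above 0.025 m).
It also fails if it takes over 42 s, if anything falls off the work surface, if the arm or the gripper's body presses on something with over 40 N, if the wrist force passes 120 N, or if a joint passes its speed limit or range.

## Robot

A 6-joint arm with a two-finger parallel gripper is mounted at the origin on the work surface; the furniture and walls round the work are solid. World frame = base frame: x ahead of the robot, y to its left, z up, the work surface at z = 0. Lengths are in m, angles in rad, forces in N, time in s.
With the tool pointing down it reaches from about 0.35 to 0.875 m from the base axis. Payload 4.2 kg.
Tool frame: the origin (TCP) lies midway between the tips of the shut fingers; the grasp point (between the pads) lies 19 mm behind it; z points along the fingers, y is the line along which they close (so a half turn about z gives the same grasp; the last joint's range is limited). The gripper opens to 85 mm and grips with 20 to 120 N. Pads are 22 mm wide; open, the fingers measure 114 mm over their backs; the gripper's body (76 mm by 85 mm) begins 54 mm behind the grasp point. The pads swing forward as they close: fully open they stand 13 mm farther back than shut.
Start: joints at [1.447, 0.385, 0.008, 0, -1.194, -0.259], TCP at [0.233, 0.58, 0.197] pointing down, gripper open.
Joint ranges: [-3.14, 3.14], [-1.21, 2.06], [-1.07, 1.41], [-3.16, 2.05], [-2.99, -0.16], [-3.1, 3.1]. Speed limits (rad/s): [2.79, 2.79, 3.14, 3.14, 3.14, 3.14].

## Interface

Orientations are given as a rotation vector (axis times angle).
In Python, from plant import bot, get_image, camera_info, state gives the robot as it stands (bot), with the cameras as plain functions and the readings as plain functions.
- The arm moves only by the tool nudge_tcp, called after "Request:" by a JSON object that holds its "method" and its "body". Schema: {"type":"object","properties":{"motion":{"type":"array","items":{"type":"array","items":{"type":"number"},"minItems":7,"maxItems":7},"minItems":1,"maxItems":12},"clamp_n":{"type":"number"},"only":{"type":"string"},"quiet":{"type":"boolean"},"lines":{"type":"string"}},"required":["motion"],"additionalProperties":false}. motion is a list of rows, 1 to 12 of them, each of 7 numbers: dx, dy, dz in fractions of the full range, 1 being 0.6 m, then a rotation vector rx, ry, rz in a scale on which 1.0 is 2 rad, then the finger opening in m; each row is the pose to reach, as a shift and turn from the pose commanded when the call began, along the tool's axes at that moment; what a row does not reach only later rows make up. A row lasts 1/8 s, in which the tool goes at most 0.0625 m and 0.188 rad, less where a joint would pass 70% of its speed; a pose out of reach is approached as far as the arm can. The fingers move at their own pace and stop on an object; clamp_n is the grip in N (left out, the last holds). Time passes only in rows, so rows that do not move let the fingers close. The tool returns the time, the measured TCP pose, the force, the opening and the grip force at its end. only (a regular expression) keeps the lines of the reply that match it, lines (a string "A,B") keeps lines A to B, and quiet returns only ok. No shift or turn number may pass 1 either way. Input that does not fit is refused with a message, and nothing moves.
- state(): the state, without advancing time (a new reading comes with each control period).
- get_image(name): name is "scene" or "top"; returns the picture (420x560x3 uint8, blue, green, red); there is no depth.
- camera_info(name): a dict with "K" (3x3 intrinsics, pixels), "world_from_camera" (4x4, takes a point from camera to world coordinates). Camera axes: x right, y down, z forward; pixel columns grow to the right and rows downward; lengths in m; the calibration is good to about 2 mm. A picture is of the moment at which its call begins. camera_info takes no time and is no camera call.
- bot.job_done(): hands the job in; it is judged then, once.
The state is a dict: "clock": time; "joint_positions": joint angles; "joint_vel": joint speeds; "joint_torque": joint torques, N m; "eef_pos": TCP position; "orientation": TCP orientation; "ft_force": force on the tool from outside, world axes, zero at the start; "torque": the same for the moment, N m; "opening": finger opening in m; "gripper_force": force on a finger pad.
Only numpy, scipy, OpenCV 4.12 (cv2) and the standard library are available. Lean on these libraries where they do the work, as an engineer would, in place of code of your own. Each camera call takes 0.05 s, during which the arm holds its last target. There are 200 camera calls.

## Working session

There is one attempt and no reset: what is moved stays moved. The work goes in short steps, Python scripts to look and compute and a tool call to move; the robot and the scene stay as the last step left them, time stands still between calls to the robot, and variables do not carry over. Pictures are saved under pics/ and viewed, at most 10 in all, crops included, and the job is handed in when it is done.

```bash
ls; mkdir -p pics
```

Run:
```python
from plant import bot, get_image, camera_info, state
import cv2,numpy as np
np.set_printoptions(precision=4,suppress=True)
for n in("scene","top"):
    cv2.imwrite(f"pics/{n}0.png",get_image(n)); c=camera_info(n); print(n,np.array(c["K"]),np.array(c["world_from_camera"]))
print(state())
```

```text
pics
plant.py
scene [[428.4335   0.     275.3418]
 [  0.     428.4335 207.0402]
 [  0.       0.       1.    ]] [[ 0.6252 -0.3291  0.7077 -0.1372]
 [-0.7803 -0.2793  0.5595 -0.6087]
 [ 0.0135 -0.9021 -0.4314  0.5044]
 [ 0.      0.      0.      1.    ]]
top [[463.7671   0.     283.9396]
 [  0.     463.7671 205.9554]
 [  0.       0.       1.    ]] [[-0.0246 -0.9845  0.1734  0.3779]
 [-0.9996  0.0267  0.0094 -0.0724]
 [-0.0139 -0.1731 -0.9848  1.2107]
 [ 0.      0.      0.      1.    ]]
{'clock': 0.1, 'joint_positions': array([ 1.4466,  0.3855,  0.0068, -0.0004, -1.194 , -0.2586]), 'joint_vel': array([ 0.0007, -0.0027,  0.0031,  0.0018,  0.0005, -0.0018]), 'joint_torque': array([ -0.0002, -39.3322,  18.8929,   4.1979,  -0.0026,   0.    ]), 'eef_pos': array([0.2332, 0.5792, 0.1961]), 'orientation': array([ 3.0822, -0.5975, -0.0004]), 'ft_force': array([-0.6771, -0.1277,  0.5327]), 'torque': array([ 0.0245, -0.0385,  0.0269]), 'gripper_force': 0.0, 'opening': 0.08502266602334828}
```

View pics/scene0.png

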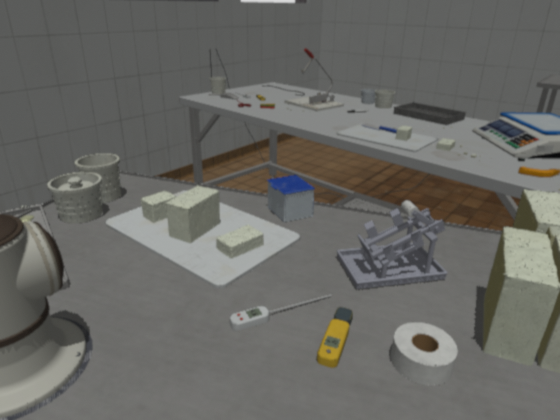

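View pics/top0.png

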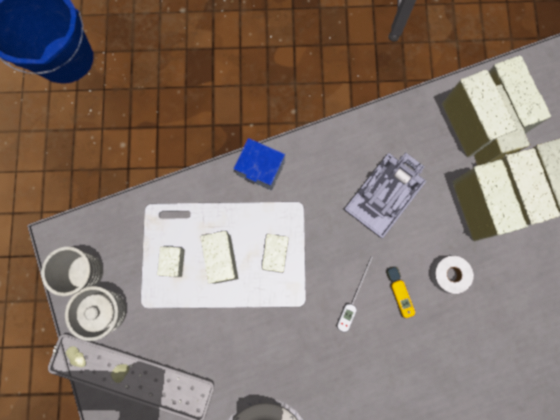

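The scene view shows the large block at about (193,212) on the board and the cradle at (395,250), rising to the right. In the top view the block is at (218,257) and the cradle at (385,195), with its roller at (402,175). I'll enlarge these to pick corners.

Run:
```python
import cv2,numpy as np
t=cv2.imread("pics/top0.png");s=cv2.imread("pics/scene0.png")
def z(im,x,y,w,h,k): return cv2.resize(im[y:y+h,x:x+w],None,fx=k,fy=k,interpolation=cv2.INTER_CUBIC)
cv2.imwrite("pics/a.png",np.hstack([z(t,330,140,100,100,4),z(t,150,210,100,100,4)]))
cv2.imwrite("pics/b.png",np.hstack([z(s,330,190,130,100,4),z(s,140,180,70,100,4)]))
```

```text
(no output)
```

View pics/a.png

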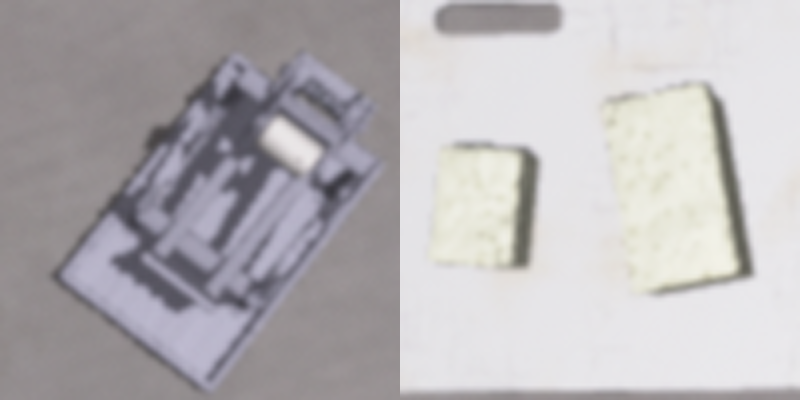

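View pics/b.png

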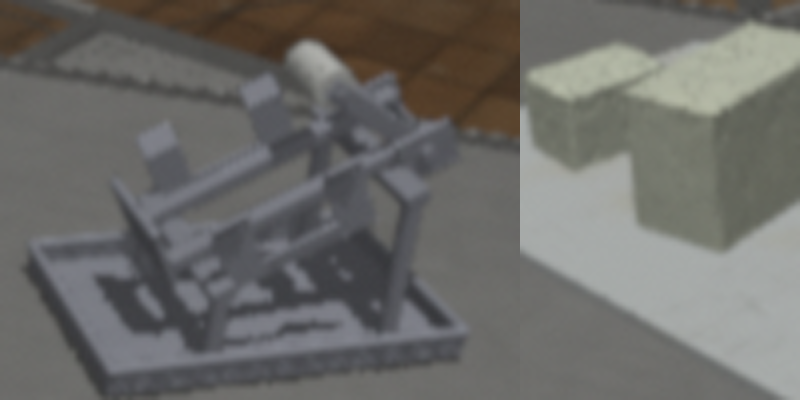

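Create h.py:
```python
import numpy as np
from plant import bot, get_image, camera_info, state
from scipy.optimize import least_squares
from scipy.spatial.transform import Rotation as R
np.set_printoptions(precision=4,suppress=True)
def proj(n,P):
    c=camera_info(n);T=np.linalg.inv(np.array(c["world_from_camera"]))
    q=(np.atleast_2d(P)@T[:3,:3].T+T[:3,3])@np.array(c["K"]).T
    return q[:,:2]/q[:,2:]
def bedR(yaw): return R.from_euler('ZY',[yaw,-np.radians(25)])
def rel(st,p,Rt):
    "shift and rotvec in tool axes from state to target"
    R0=R.from_rotvec(st["orientation"]); return R0.inv().apply(np.array(p)-st["eef_pos"]),(R0.inv()*Rt).as_rotvec()
```

Run:
```python
from h import *
ca=lambda X,Y,ox,oy,sx=0:[ox+(X-sx+.5)/4-.5,oy+(Y+.5)/4-.5]
top=lambda X,Y:ca(X,Y,330,140)
sc=lambda X,Y:ca(X,Y,330,190)
obs=[("top",(48,0,42),top(292,144)),("top",(-62,28,23),top(145,255)),("top",(-62,-28,23),top(212,305)),
("scene",(-62,28,23),sc(113,178)),("scene",(48,0,42),sc(320,75))]
def f(v):
    B=bedR(v[2]); return np.concatenate([(proj(n,B.apply(np.array(p)/1e3)+[v[0],v[1],.08])[0]-o) for n,p,o in obs])
r=least_squares(f,[.5,-.25,-.9],loss='soft_l1');print("bed",r.x,f(r.x).reshape(-1,2))
v=r.x;B=bedR(v[2])
for P in [(-95,60),(-95,-60),(95,60),(95,-60)]:
    w=R.from_euler('z',v[2]).apply(np.array([*P,0])/1e3)+[v[0],v[1],.012]
    for n,o in(("top",(330,140)),("scene",(330,190))): print(P,n,(proj(n,w)[0]-o)*4)
C=[(602,100),(706,82),(745,275),(635,292)];O=[ca(X,Y,150,210,400) for X,Y in C]
S=[(628-520,93),(717-520,115),(637-520,222),(724-520,250)] # scene: near-left top, near top, bottoms
S=[ca(X,Y,140,180) for X,Y in S]
L=[(.059,.033),(.059,-.033),(-.059,-.033),(-.059,.033)]
def g(v):
    Y=R.from_euler('z',v[2]); w=lambda a,z:Y.apply([*a,z])+[v[0],v[1],.009]
    return np.concatenate([proj("top",w(a,.09))[0]-o for a,o in zip(L,O)]+[proj("scene",w(a,z))[0]-o for (a,z),o in zip([(L[3],.09),(L[2],.09),(L[3],0),(L[2],0)],S)])
r=least_squares(g,[.4,.1,.1],loss='soft_l1');print("cheese",r.x,g(r.x).reshape(-1,2))
```

```text
bed [ 0.612  -0.326  -0.6921] [[-0.9499  0.0623]
 [-1.0948 -0.0704]
 [ 0.4287  1.1967]
 [ 0.5531 -0.3685]
 [ 0.6833  0.0739]]
(-95, 60) top [ 58.0675 275.0586]
(-95, 60) scene [ 30.4945 251.9106]
(-95, -60) top [206.6628 387.9867]
(-95, -60) scene [112.2681 380.6591]
(95, 60) top [229.5665  54.1683]
(95, 60) scene [349.5669 219.9793]
(95, -60) top [377.2039 162.308 ]
(95, -60) scene [467.0004 339.517 ]
cheese [0.4557 0.1002 0.1667] [[-0.1281  0.1751]
 [ 0.778  -0.5373]
 [-0.5715 -0.2855]
 [-0.4661  0.8302]
 [-0.9987 -1.5432]
 [-0.0841 -0.5074]
 [ 0.5002  1.2929]
 [ 1.0976  1.6049]]
```

Add to h.py:
```python
CH=(0.4557,0.1002,0.1667); BED=(0.612,-0.326,-0.6921)
flip=R.from_euler('x',np.pi)
def pick(z): return np.array([CH[0],CH[1],z]),R.from_euler('z',CH[2])*flip
def bed(x,z,y=0): # TCP with cheese origin at bed x,y,z ; TCP at cheese z .032
    B=bedR(BED[2]); return B.apply([x,y,z+.032])+[BED[0],BED[1],.08],B*flip
def show(*t):
    st=state()
    for p,q in t: print(*rel(st,p,q))
```

```bash
python3 -c "
from h import *
show(pick(.196),pick(.041))"
```

```text
[0.3854 0.3612 0.0009] [ 0.002   0.0004 -0.5497]
[0.3853 0.3609 0.1559] [ 0.002   0.0004 -0.5497]
```

The manual's scale: shifts go in shares of 0.6 m and turns go in shares of 2 rad. Converting my numbers, 0.385 m / 0.6 = 0.6417, 0.361 m / 0.6 = 0.6017, -0.55 rad / 2 = -0.275.

Request:
{"method": "nudge_tcp", "body": {"motion": [[0.6417, 0.6017, 0, 0, 0, -0.275, 0.085], [0.6417, 0.6017, 0, 0, 0, -0.275, 0.085], [0.6417, 0.6017, 0, 0, 0, -0.275, 0.085], [0.6417, 0.6017, 0, 0, 0, -0.275, 0.085], [0.6417, 0.6017, 0, 0, 0, -0.275, 0.085], [0.6417, 0.6017, 0, 0, 0, -0.275, 0.085], [0.6417, 0.6017, 0, 0, 0, -0.275, 0.085], [0.6417, 0.6017, 0, 0, 0, -0.275, 0.085], [0.6417, 0.6017, 0, 0, 0, -0.275, 0.085], [0.6417, 0.6017, 0, 0, 0, -0.275, 0.085], [0.6417, 0.6017, 0.0667, 0, 0, -0.275, 0.085], [0.6417, 0.6017, 0.0667, 0, 0, -0.275, 0.085]]}}

```text
clock: 1.6
eef_pos: [0.4532, 0.1006, 0.1547]
orientation: [3.128, 0.263, -0.01]
ft_force: [-0.2, -0.2, -0.2]
opening: 0.0851
gripper_force: 0.0
```

Run:
```python
from h import *
import cv2
show(pick(.041))
t=get_image("top");s=get_image("scene")
z=lambda im,x,y:cv2.resize(im[y:y+150,x:x+130],None,fx=3,fy=3,interpolation=cv2.INTER_CUBIC)
cv2.imwrite("pics/c.png",np.hstack([z(t,150,180),z(s,130,120)]))
```

```text
[0.0032 0.0006 0.1137] [0.002  0.0068 0.0009]
```

View pics/c.png

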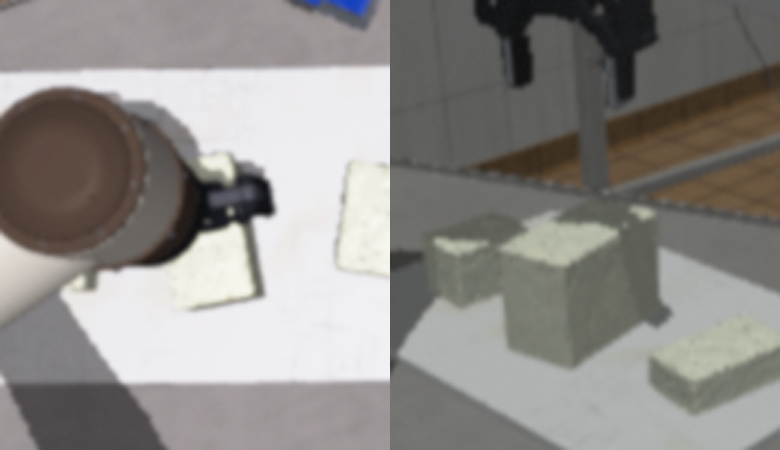

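The open hand is above the block in both views, with a finger at about (240,200) in the top crop and clear of the neighbours. I'll descend and grip.

Converted, 0.115 m / 0.6 = 0.1917, 0.1 m / 0.6 = 0.1667.

Request:
{"method": "nudge_tcp", "body": {"motion": [[0.0017, 0, 0.05, 0, 0, 0, 0.085], [0.0017, 0, 0.0917, 0, 0, 0, 0.085], [0.0017, 0, 0.1333, 0, 0, 0, 0.085], [0.0017, 0, 0.1667, 0, 0, 0, 0.085], [0.0017, 0, 0.1917, 0, 0, 0, 0.085], [0.0017, 0, 0.1917, 0, 0, 0, 0.085], [0.0017, 0, 0.1917, 0, 0, 0, 0.04], [0.0017, 0, 0.1917, 0, 0, 0, 0.04], [0.0017, 0, 0.1917, 0, 0, 0, 0.04], [0.0017, 0, 0.1917, 0, 0, 0, 0.04], [0.0017, 0, 0.1917, 0, 0, 0, 0.04], [0.0017, 0, 0.1917, 0, 0, 0, 0.04]], "clamp_n": 80}}

```text
clock: 3.2
eef_pos: [0.4582, 0.1025, 0.0441]
orientation: [-3.129, -0.264, -0.006]
ft_force: [-1.4, 3.1, 5.3]
opening: 0.0639
gripper_force: 89.8
```

```bash
python3 -c "
from h import *
show(pick(.041))"
```

```text
[-0.0028  0.0019  0.0031] [-0.0015 -0.0041  0.0015]
```

Converted, -0.2 m / 0.6 = -0.3333, -0.17 m / 0.6 = -0.2833.

Request:
{"method": "nudge_tcp", "body": {"motion": [[0, 0, -0.0333, 0, 0, 0, 0.04], [0, 0, -0.1, 0, 0, 0, 0.04], [0, 0, -0.2, 0, 0, 0, 0.04], [0, 0, -0.2833, 0, 0, 0, 0.04], [0, 0, -0.3333, 0, 0, 0, 0.04], [0, 0, -0.3333, 0, 0, 0, 0.04]]}}

```text
clock: 3.95
eef_pos: [0.4569, 0.1018, 0.2434]
orientation: [-3.128, -0.262, -0.005]
ft_force: [-0.4, 0.6, -8.1]
opening: 0.0642
gripper_force: 92.8
```

```bash
sed -i 's/z+.032/z+.035/' h.py
python3 -c "
from h import *
print(state()['orientation']);show(bed(-.04,.11),bed(-.04,.03))"
```

```text
[-3.1278 -0.2615 -0.0053]
[0.018  0.3739 0.048 ] [-0.1912  0.4067  0.844 ]
[0.0398 0.3997 0.1205] [-0.1912  0.4067  0.844 ]
```

Converted, 0.374 m / 0.6 = 0.6233, 0.04 m / 0.6 = 0.0667, 0.04 rad / 2 = 0.02.

Request:
{"method": "nudge_tcp", "body": {"motion": [[0, 0.0833, 0, -0.01, 0.02, 0.045, 0.04], [0, 0.1667, 0, -0.025, 0.05, 0.1, 0.04], [0, 0.25, 0, -0.04, 0.08, 0.17, 0.04], [0.0083, 0.3333, 0.0167, -0.055, 0.115, 0.24, 0.04], [0.0167, 0.4167, 0.0333, -0.07, 0.15, 0.31, 0.04], [0.025, 0.5, 0.05, -0.085, 0.18, 0.37, 0.04], [0.03, 0.5833, 0.0667, -0.095, 0.2035, 0.422, 0.04], [0.03, 0.6233, 0.08, -0.0955, 0.2035, 0.422, 0.04], [0.03, 0.6233, 0.08, -0.0955, 0.2035, 0.422, 0.04], [0.03, 0.6233, 0.08, -0.0955, 0.2035, 0.422, 0.04], [0.03, 0.6233, 0.08, -0.0955, 0.2035, 0.422, 0.04]]}}

```text
clock: 5.32
eef_pos: [0.5363, -0.2637, 0.1935]
orientation: [2.757, -0.99, 0.607]
ft_force: [0.4, -0.8, -7.1]
opening: 0.0639
gripper_force: 93.4
```

Run:
```python
from h import *
import cv2
show(bed(-.04,.11),bed(-.04,.03))
t=get_image("top");s=get_image("scene")
cv2.imwrite("pics/s1.png",s);cv2.imwrite("pics/t1.png",t)
z=lambda im,x,y:cv2.resize(im[y:y+150,x:x+130],None,fx=3,fy=3,interpolation=cv2.INTER_CUBIC)
cv2.imwrite("pics/d.png",np.hstack([z(t,320,130),z(s,330,130)]))
```

```text
[ 0.0009 -0.0004 -0.0007] [0.0036 0.0014 0.0031]
[ 0.001  -0.0007  0.0793] [0.0036 0.0014 0.0031]
```

View pics/d.png

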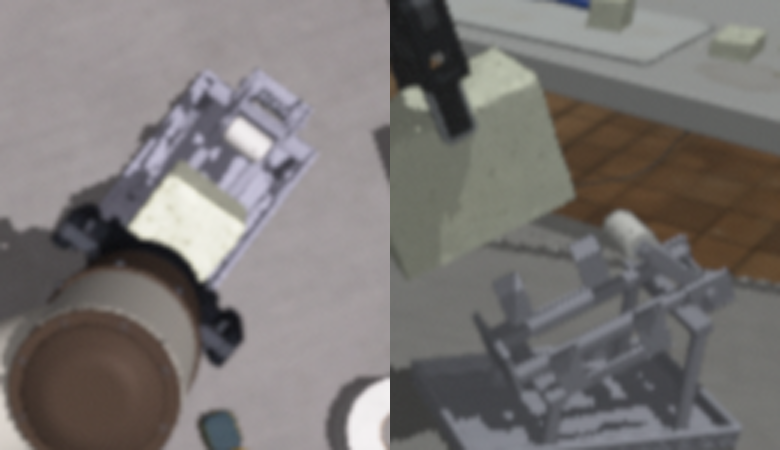

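The block is held level with the bed, above its low end. In scene pixels its near bottom corners are at about (391.7,195) and (336,222.7), and its high top corner is at (377.7,155). I'll compare these with the predicted position.

Run:
```python
from h import *
O=np.array([(391.7,195),(336,222.7),(377.7,155),(320+245/3,130+205/3)]);N=["scene"]*3+["top"]
L=np.array([(.059,-.033,0),(-.059,-.033,0),(.059,-.033,.09),(.059,-.033,0)])
st=state();T=R.from_rotvec(st["orientation"])*flip
B=bedR(BED[2]);b=np.array([*BED[:2],.08])
t=st["eef_pos"]
print("tcp in bed",B.inv().apply(t-b), (B.inv()*T).as_rotvec())
def f(v):
    Q=T*R.from_euler('y',v[2]);o=t+T.apply([v[0],0,v[1]])
    return np.concatenate([proj(n,o+Q.apply(l))[0]-q for n,l,q in zip(N,L,O)])
r=least_squares(f,[0,-.035,0]);print(r.x,f([0,-.035,0]).reshape(-1,2),r.fun.reshape(-1,2))
```

```text
tcp in bed [-0.0403 -0.0002  0.1448] [-0.003   0.0003  0.003 ]
[-0.0054 -0.0337 -0.0034] [[ 3.6662 -0.6025]
 [ 2.1716  0.4817]
 [ 3.7038 -1.8782]
 [ 2.7764 -0.0949]] [[ 0.819   0.0537]
 [-0.6462  1.3279]
 [ 0.5273 -1.1423]
 [ 1.2348  1.8959]]
```

Prediction and picture agree: the block sits about 4 mm low of the TCP along its length, with no tilt. Next I'll lower it above lip height.

Converted, 0.08 m / 0.6 = 0.1333, 0.03 m / 0.6 = 0.05, 0.003 rad / 2 = 0.0015.

Request:
{"method": "nudge_tcp", "body": {"motion": [[0, 0, 0.05, 0.0015, 0, 0.0015, 0.04], [0, 0, 0.1, 0.0015, 0, 0.0015, 0.04], [0, 0, 0.1333, 0.0015, 0, 0.0015, 0.04], [0, 0, 0.1333, 0.0015, 0, 0.0015, 0.04], [0.025, 0, 0.1333, 0.0015, 0, 0.0015, 0.04], [0.0367, 0, 0.1333, 0.0015, 0, 0.0015, 0.04], [0.05, 0, 0.1333, 0.0015, 0, 0.0015, 0.04], [0.0633, 0, 0.1333, 0.0015, 0, 0.0015, 0.04], [0.075, 0, 0.1333, 0.0015, 0, 0.0015, 0.04], [0.085, 0, 0.1333, 0.0015, 0, 0.0015, 0.04], [0.085, 0, 0.1333, 0.0015, 0, 0.0015, 0.04]], "clamp_n": 100}}

```text
clock: 6.8
eef_pos: [0.5962, -0.3139, 0.1411]
orientation: [2.759, -0.995, 0.603]
ft_force: [-3.0, 8.5, -11.0]
opening: 0.0635
gripper_force: 117.0
```

Run:
```python
from h import *
import cv2
st=state();B=bedR(BED[2]);b=np.array([*BED[:2],.08])
print("tcp in bed",B.inv().apply(st["eef_pos"]-b),"F bed",B.inv().apply(st["ft_force"]))
t=get_image("top");s=get_image("scene")
z=lambda im,x,y:cv2.resize(im[y:y+150,x:x+130],None,fx=3,fy=3,interpolation=cv2.INTER_CUBIC)
cv2.imwrite("pics/e.png",np.hstack([z(t,320,130),z(s,330,150)]))
```

```text
tcp in bed [ 0.0078 -0.0008  0.0638] F bed [-11.6665   4.6624  -6.7107]
```

View pics/e.png

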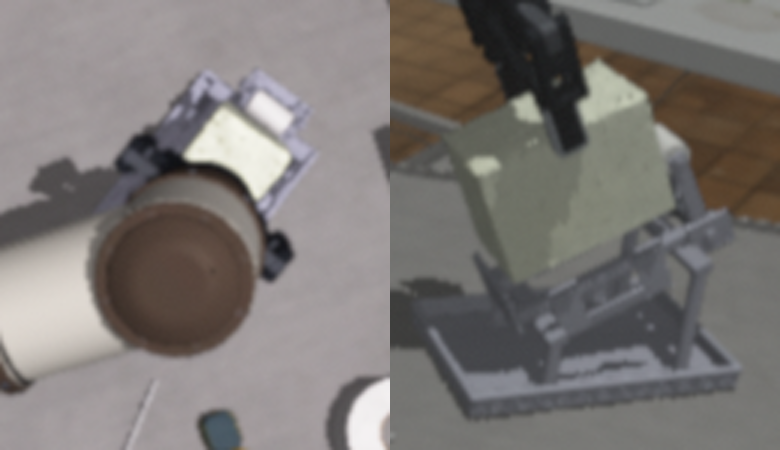

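The roller at (665,140) is pushed back by the high end, and the low end at (512,280) is above the lip at (480,255). I'll check the block's pose from its corners before lowering.

Run:
```python
from h import *
sc=lambda X,Y:(330+(X-390)/3,150+Y/3); tp=lambda X,Y:(320+X/3,130+Y/3)
obs=[("scene",(.059,-.033,0),sc(674,206)),("scene",(-.059,-.033,0),sc(512,280)),("scene",(.059,-.033,.09),sc(650,97)),
("top",(.059,.033,.09),tp(223,104)),("top",(.059,-.033,.09),tp(292,153))]
B=bedR(BED[2]);b=np.array([*BED[:2],.08])
def f(v):
    Q=B*R.from_euler('zy',[v[4],v[3]]);o=b+B.apply(v[:3])
    return np.concatenate([proj(n,o+Q.apply(l))[0]-q for n,l,q in obs])
r=least_squares(f,[0,0,.03,0,0]);print(r.x,r.fun.reshape(-1,2))
```

```text
[ 0.0009  0.0013  0.0287  0.0626 -0.0114] [[ 1.1209  1.1608]
 [-0.7248  0.5481]
 [ 0.3186 -1.5667]
 [-1.0981 -0.8671]
 [ 0.0946  0.9956]]
```

Converted, 0.022 m / 0.6 = 0.0367, 0.016 m / 0.6 = 0.0267.

Request:
{"method": "nudge_tcp", "body": {"motion": [[0.0083, 0, 0, 0, 0, 0, 0.04], [0.0083, 0, 0.0133, 0, 0, 0, 0.04], [0.0083, 0, 0.0267, 0, 0, 0, 0.04], [0.0083, 0, 0.0367, 0, 0, 0, 0.04], [0.0083, 0, 0.0367, 0, 0, 0, 0.04]]}}

```text
clock: 7.52
eef_pos: [0.606, -0.3226, 0.1223]
orientation: [2.76, -0.994, 0.6]
ft_force: [-4.1, 7.6, -10.7]
opening: 0.0636
gripper_force: 117.1
```

Create q.py:
```python
from h import *
st=state();B=bedR(BED[2]);b=np.array([*BED[:2],.08])
print("tcp in bed",B.inv().apply(st["eef_pos"]-b),"F bed",B.inv().apply(st["ft_force"]),"M",B.inv().apply(st["torque"]))
```

```bash
python3 q.py
```

```text
tcp in bed [ 0.0117 -0.0012  0.0412] F bed [-11.7255   3.243   -6.3254] M [1.2392 4.5041 0.1749]
```

Converted, 0.007 m / 0.6 = 0.0117, 0.004 m / 0.6 = 0.0067.

Request:
{"method": "nudge_tcp", "body": {"motion": [[0, 0, 0.0067, 0, 0, 0, 0.04], [0, 0, 0.0117, 0, 0, 0, 0.04], [0, 0, 0.0117, 0, 0, 0, 0.04]]}}

```text
clock: 7.9
eef_pos: [0.6064, -0.3231, 0.12]
orientation: [2.758, -0.993, 0.603]
ft_force: [-23.0, 27.6, 13.2]
opening: 0.0637
gripper_force: 121.2
```

```bash
python3 q.py
```

```text
tcp in bed [ 0.0113 -0.0013  0.0388] F bed [-26.3993   6.5563  26.9035] M [1.7122 8.5543 0.1466]
```

Run:
```python
from h import *
import cv2
t=get_image("top");s=get_image("scene")
z=lambda im,x,y,w:cv2.resize(im[y:y+120,x:x+w],None,fx=5,fy=5,interpolation=cv2.INTER_CUBIC)
cv2.imwrite("pics/f.png",np.hstack([z(s,340,165,110),z(t,375,150,50)]))
```

```text
(no output)
```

View pics/f.png

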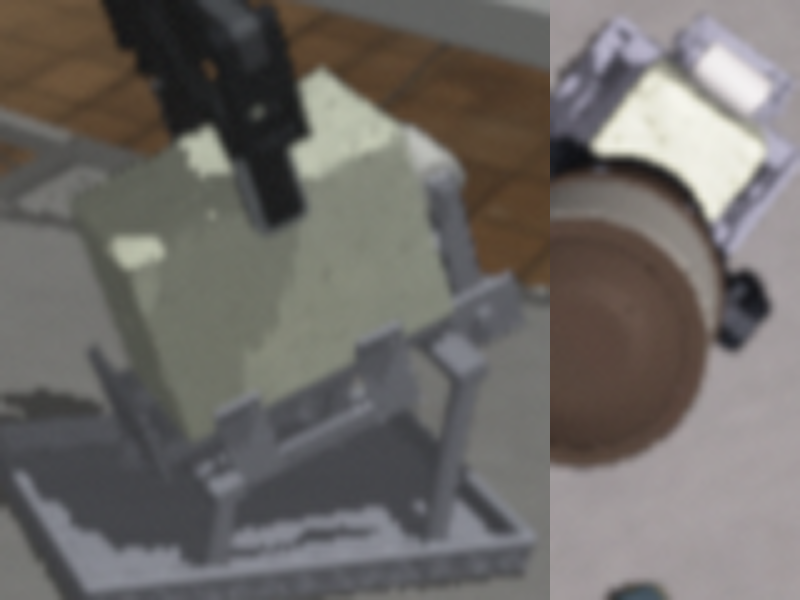

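The low end at (190,440) is inside the lip, with a gap of a few mm. The roller is pushed back at (440,155), but the block is pitched slightly, high end down. I'll level it, ease it down and back toward the lip, and check the force.

Converted, -0.004 m / 0.6 = -0.0067, -0.002 m / 0.6 = -0.0033, 0.06 rad / 2 = 0.03.

Request:
{"method": "nudge_tcp", "body": {"motion": [[0, 0, -0.0033, 0, 0.015, 0, 0.04], [-0.0033, 0, -0.0017, 0, 0.03, 0, 0.04], [-0.0067, 0, 0, 0, 0.03, 0, 0.04], [-0.0067, 0, 0.0017, 0, 0.03, 0, 0.04], [-0.0067, 0, 0.0017, 0, 0.03, 0, 0.04]]}}

```text
clock: 8.62
eef_pos: [0.6074, -0.324, 0.1193]
orientation: [2.719, -0.981, 0.693]
ft_force: [-14.0, 9.9, 6.7]
opening: 0.0637
gripper_force: 119.8
```

```bash
python3 q.py
```

```text
tcp in bed [ 0.0122 -0.0014  0.0376] F bed [-12.6463  -1.2782  13.3139] M [-0.7755  4.8014 -0.0442]
```

Converted, -0.006 m / 0.6 = -0.01, -0.003 m / 0.6 = -0.005.

Request:
{"method": "nudge_tcp", "body": {"motion": [[-0.005, 0, 0.0017, 0, 0, 0, 0.04], [-0.01, 0, 0.0017, 0, 0, 0, 0.04], [-0.01, 0, 0.0017, 0, 0, 0, 0.04]]}}

```text
clock: 9.0
eef_pos: [0.6066, -0.3231, 0.119]
orientation: [2.715, -0.982, 0.702]
ft_force: [-7.5, 2.7, 8.3]
opening: 0.0636
gripper_force: 119.1
```

```bash
python3 q.py
```

```text
tcp in bed [ 0.0111 -0.0012  0.0379] F bed [-3.274  -2.774  10.7258] M [-1.4146  2.3371 -0.0684]
```

Force is small and the block is supported. I'll release it and withdraw along the tool axis.

Converted, -0.15 m / 0.6 = -0.25, -0.13 m / 0.6 = -0.2167.

Request:
{"method": "nudge_tcp", "body": {"motion": [[0, 0, 0, 0, 0, 0, 0.07], [0, 0, 0, 0, 0, 0, 0.085], [0, 0, 0, 0, 0, 0, 0.085], [0, 0, 0, 0, 0, 0, 0.085], [0, 0, 0, 0, 0, 0, 0.085], [0, 0, -0.0333, 0, 0, 0, 0.085], [0, 0, -0.0833, 0, 0, 0, 0.085], [0, 0, -0.15, 0, 0, 0, 0.085], [-0.0833, 0, -0.2167, 0, 0, 0, 0.085], [-0.1667, 0, -0.25, 0, 0, 0, 0.085], [-0.25, 0, -0.25, 0, 0, 0, 0.085], [-0.25, 0, -0.25, 0, 0, 0, 0.085]]}}

```text
clock: 10.5
eef_pos: [0.4429, -0.1909, 0.1698]
orientation: [2.723, -0.979, 0.68]
ft_force: [1.1, 0.0, -0.0]
opening: 0.0847
gripper_force: 0.0
```

Run:
```python
from h import *
import cv2
t=get_image("top");s=get_image("scene")
z=lambda im,x,y,w:cv2.resize(im[y:y+120,x:x+w],None,fx=4,fy=4,interpolation=cv2.INTER_CUBIC)
cv2.imwrite("pics/g.png",np.hstack([z(s,340,165,110),z(t,340,130,90)]))
```

```text
(no output)
```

View pics/g.png

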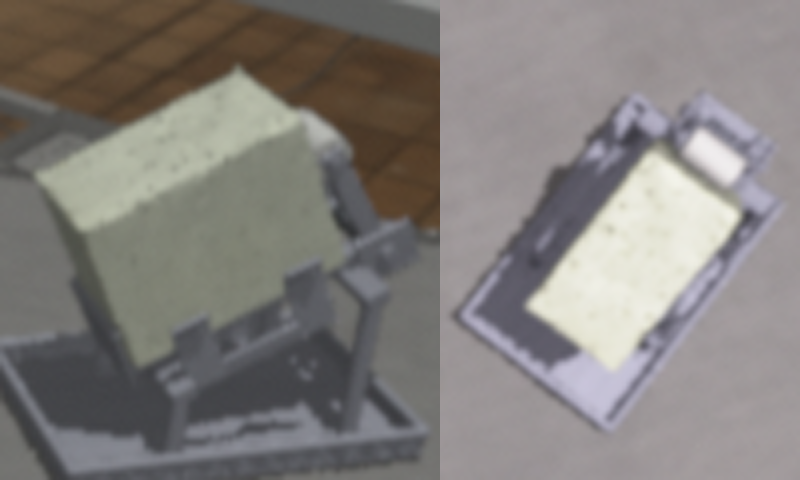

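The block sits between the guides against the lip, with the roller bearing on its high end: scene crop (325,130), top crop (712,155). I'll fit its pose from the corners.

Run:
```python
from h import *
sc=lambda X,Y:(340+X/4,165+Y/4); tp=lambda X,Y:(340+(X-440)/4,130+Y/4)
a,w,h=.059,.033,.09
obs=[("scene",(-a,w,h),sc(38,177)),("scene",(-a,-w,h),sc(90,232)),("scene",(a,-w,h),sc(303,122)),("scene",(a,w,h),sc(240,68)),("scene",(-a,-w,0),sc(135,367)),
("top",(a,w,h),tp(657,145)),("top",(a,-w,h),tp(742,207)),("top",(-a,-w,h),tp(612,370)),("top",(-a,w,h),tp(528,305)),]
B=bedR(BED[2]);b=np.array([*BED[:2],.08])
def f(v):
    Q=B*R.from_euler('zyx',v[3:]);o=b+B.apply(v[:3])
    return np.concatenate([proj(n,o+Q.apply(l))[0]-q for n,l,q in obs])
r=least_squares(f,[0,0,.0,0,0,0]);print(r.x,r.fun.reshape(-1,2))
tt=state();print(tt["clock"],tt["eef_pos"])
t=[proj("top",b+B.apply([x,0,z]))[0] for x,z in((.048,.042),(.07,.05),(.096,.048))];print([(440+4*(p[0]-340),4*(p[1]-130)) for p in t])
```

```text
[-0.0014  0.0021 -0.0035  0.006   0.0061  0.0271] [[-1.0214 -1.3784]
 [-1.1038  0.5645]
 [ 2.1009 -0.1334]
 [ 1.1554 -0.451 ]
 [ 0.915   1.3252]
 [-2.3301 -0.6061]
 [ 0.2645  1.1004]
 [ 0.6943  0.4704]
 [-1.2086 -0.1664]]
10.6 [ 0.4488 -0.1912  0.1737]
[(np.float64(686.6292988840189), np.float64(182.73842250894825)), (np.float64(709.9494021018195), np.float64(154.27478813235757)), (np.float64(738.4587792408363), np.float64(118.14625428115994))]
```

The fit puts the block at about x = -1 mm, y = +2 mm, with under 0.03 rad of tilt. The roller is where it should be with the block seated: predicted (710,154), seen (712,155).

Request:
{"method": "nudge_tcp", "body": {"motion": [[0, 0, 0, 0, 0, 0, 0.085], [0, 0, 0, 0, 0, 0, 0.085], [0, 0, 0, 0, 0, 0, 0.085]]}}

```text
clock: 10.98
eef_pos: [0.4491, -0.1917, 0.1733]
orientation: [2.721, -0.984, 0.689]
ft_force: [0.7, 0.6, -0.7]
opening: 0.0849
gripper_force: 0.0
```

```bash
python3 -c "
from plant import bot, get_image, camera_info, state
print(bot.job_done())"
```

```text
the job is handed in; nothing more can be done
None
```

The large cheese is in the cradle behind the lip, with the roller arm pushed back against its high end and the gripper clear; I handed the job in at about 11 s, with no verdict returned, and did not re-measure the two smaller pieces afterwards.

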